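Find the socket that fits the glue press nut

ROBOT

A 6-joint arm with a two-finger parallel gripper is mounted at the origin on a cart in front of the work surface, level with it; the furniture and walls round the work are solid. World frame = base frame: x ahead of the robot, y to its left, z up, the work surface at z = 0. Lengths are in m, angles in rad, forces in N, time in s.
With the tool pointing down it reaches from about 0.3 to 0.85 m from the base axis. Payload 5.4 kg.
Tool frame: the origin (TCP) lies on the centre line of the jaws, within the pads' length; the fingertips stand 11 mm ahead of it and the grasp point (between the pads) lies 8 mm behind it; z points along the fingers, y is the line along which they close (so a half turn about z gives the same grasp; the last joint's range is limited). The gripper opens to 85 mm and grips with 20 to 120 N. Pads are 22 mm wide; open, the fingers measure 114 mm over their backs; the gripper's body (76 mm by 85 mm) begins 54 mm behind the grasp point. The pads swing forward as they close: fully open they stand 13 mm farther back than shut.
Start: joints at [1.13, 0.158, 1.597, -0, 1.386, -0.21], TCP at [0.132, 0.56, 0.242] pointing down, gripper open.
Joint ranges: [-2.91, 2.91], [-0.94, 2.29], [0.18, 2.7], [-1.29, 4.43], [0.17, 2.64], [-3, 3]. Speed limits (rad/s): [2.57, 2.57, 3.14, 3.14, 3.14, 3.14].

INTERFACE

Orientations are given as a unit quaternion [w, x, y, z].
In Python, from cell import ctrl, vision gives the robot as it stands.
- The arm moves only by the shell command python3 -m crank 'ROWS'. ROWS is a JSON object of lists of equal length, an entry for each row: "jaw": the opening, from 0 (shut) to 1 (fully open); "travel": the shift along the tool's x, y, z in m, a list of three; "dr": the turn, a rotation vector about the tool's x, y, z in degrees, a list of three. In form: {"jaw": [jaw, ...], "travel": [[tx, ty, tz], ...], "dr": [[ax, ay, az], ...]}. A call has 1 to 10 rows; each row shifts and turns the commanded pose from where the row before left it, along the tool's axes as they then stand; what a row does not reach is not made up. A row lasts 1/10 s, in which the tool goes at most 50 mm and 8.59 degrees, less where a joint would pass 70% of its speed; a pose out of reach is approached as far as the arm can. A call is refused whole if a number of a shift passes 0.05 or a number of a turn 8.59, either way. A call with a gripper value outside its range is refused whole. The fingers move at their own pace and stop on an object; the grip force is fixed at half the most. Time passes only in rows, so rows that do not move let the fingers close. It gives the time, the measured TCP pose, the force, the opening and the grip force at its end, in the units of the state.
- ctrl.get_state(): the state, without advancing time (a new reading comes with each control period).
- vision.read_camera(name): name is "side" or "top"; returns the picture (480x640x3 uint8, red, green, blue); there is no depth.
- vision.camera_info(name): a dict with "camera_matrix" (3x3 intrinsics, pixels), "T" (4x4, takes a point from camera to world coordinates). Camera axes: x right, y up, looking along -z (the intrinsics and any distortion apply to the point x, -y, -z); pixel columns grow to the right and rows downward; lengths in m; the calibration is good to about 2 mm. A picture is of the moment at which its call begins. camera_info takes no time and is no camera call.
- ctrl.close_job(): hands the job in; it is judged then, once.
The state is a dict: "time": time; "joint_pos": joint angles; "dq": joint speeds; "joint_torque": joint torques, N m; "eef_pos": TCP position; "orientation": TCP orientation; "ft_force": force on the tool from outside, world axes, zero at the start; "wrist_torque": the same for the moment, N m; "gripper_width": finger opening in m; "grasp_force": force on a finger pad.
Only numpy, scipy, OpenCV 4.12 (cv2) and the standard library are available. Lean on these libraries where they do the work, as an engineer would, in place of code of your own. Each camera call takes 0.05 s, during which the arm holds its last target. There are 200 camera calls.

TASK

Find the socket that fits the middle nut of the glue press by trying them on that nut, starting with the smallest socket in the tray and working up in size until one goes right down over the nut. Put each socket that does not go on back in the tray, standing upright; keep the one that fits fully home on the middle nut and finish while still gripping it there, without letting go. Do not tip the sockets over, and leave the other things on the bench where they are.

Things in the scene. Friction and masses are not known exactly. Their poses are not given: they have to be found in the camera images.
- socket_small: Steel hexagon socket, the smallest of three, upright, mouth down, anywhere in the row, any yaw. Hexagonal prism 70 mm tall, 28 mm across flats (32 over corners); hexagonal bore from below 24 mm deep, 20.4 mm across flats (lowest 2 mm: 1.6 mm wider), fits a 18 mm nut. 0.12 to 0.26 kg. Origin: centre of the mouth (underside); z up; x square to one flat of outside and bore alike (flats every 60 degrees).
- socket_medium: Steel hexagon socket, the middle-sized of three, upright, mouth down, anywhere in the row, any yaw. Hexagonal prism 70 mm tall, 34 mm across flats (39 over corners); hexagonal bore from below 24 mm deep, 26.4 mm across flats (lowest 2 mm: 1.6 mm wider), fits a 24 mm nut. 0.12 to 0.26 kg. Origin: centre of the mouth (underside); z up; x square to one flat of outside and bore alike (flats every 60 degrees).
- socket_large: Steel hexagon socket, the largest of three, upright, mouth down, anywhere in the row, any yaw. Hexagonal prism 70 mm tall, 40 mm across flats (46 over corners); hexagonal bore from below 24 mm deep, 32.4 mm across flats (lowest 2 mm: 1.6 mm wider), fits a 30 mm nut. 0.12 to 0.26 kg. Origin: centre of the mouth (underside); z up; x square to one flat of outside and bore alike (flats every 60 degrees).
- tray: Shallow brown wooden tray, fixed, 110 mm (its x) by 300 mm (its y) outside, rim 14 mm high and 6 mm wide; its floor is 6 mm above the bench. The sockets start in a row along its y, about 92 mm apart. Origin: centre of its underside.
- press: Home-made wooden glue press, fixed: two pale beech bars 64 mm (x) by 230 mm (y) clamped over a darker strip, 54 mm high, with three 50 mm steel washers 2 mm thick on top, in a row along y, 75 mm apart, each carrying a hexagon nut. Origin: centre of its underside.
- press_mid (a point): Centre of the top of the middle washer, 56 mm above the bench: the middle nut stands here. A socket that is home has its mouth on this washer; one that is too small stops on top of the nut, 14 mm higher. So does any socket whose flats are not turned to match the nut's.
- nut_1: One of three fixed steel hexagon nuts on the press, 14 mm thick, across flats 18, 24 or 30 mm (one of each; which size sits where varies: find out by trying); a bolt end 10 to 16 mm thick stands 4 mm above it. It does not turn. Origin: centre of its underside, on the washer; z up; x square to one flat (flats every 60 degrees).
- nut_2: One of three fixed steel hexagon nuts on the press, 14 mm thick, across flats 18, 24 or 30 mm (one of each; which size sits where varies: find out by trying); a bolt end 10 to 16 mm thick stands 4 mm above it. It does not turn. Origin: centre of its underside, on the washer; z up; x square to one flat (flats every 60 degrees).
- nut_3: One of three fixed steel hexagon nuts on the press, 14 mm thick, across flats 18, 24 or 30 mm (one of each; which size sits where varies: find out by trying); a bolt end 10 to 16 mm thick stands 4 mm above it. It does not turn. Origin: centre of its underside, on the washer; z up; x square to one flat (flats every 60 degrees).
- pearl_jar: Bystander, to be left alone: glass jar with a gold lid, 52 mm wide, 72 mm high; origin under its centre.
- wax_tin: Bystander, to be left alone: round green and white tin, 68 mm wide, 26 mm high; origin under its centre.

How it is judged:
By the outcome, as a careful person would: the job done as asked, in the order asked, and still so for the second after the job is handed in, while the arm keeps its last pose, push and grip.
It also fails if it takes over 72 s, if anything falls off the work surface, if the arm or the gripper's body presses on something with over 40 N, if the wrist force passes 120 N, or if a joint passes its speed limit or range.

## Working session

There is one attempt and no reset: what is moved stays moved. The work goes in short steps, Python scripts to look and compute and a shell command to move; the robot and the scene stay as the last step left them, time stands still between calls to the robot, and variables do not carry over. Pictures are saved under pics/ and viewed, at most 10 in all, crops included, and the job is handed in when it is done.

```bash
mkdir -p pics; ls; python3 - <<'E'
from cell import ctrl, vision
import cv2, numpy as np
for n in ("top","side"):
    im=vision.read_camera(n); cv2.imwrite(f"pics/{n}0.png",im[:,:,::-1])
    i=vision.camera_info(n); print(n,{k:(np.round(v,4).tolist() if not isinstance(v,str) else v) for k,v in i.items()})
print(ctrl.get_state())
E
```

```text
pics
top {'camera_matrix': [[556.3382, 0.0, 318.7163], [0.0, 556.3382, 238.5613], [0.0, 0.0, 1.0]], 'T': [[-0.0267, 0.9925, -0.1197, 0.4766], [-0.9993, -0.0235, 0.0281, 0.0856], [0.0251, 0.1204, 0.9924, 1.132], [0.0, 0.0, 0.0, 1.0]]}
side {'camera_matrix': [[519.2893, 0.0, 328.7676], [0.0, 519.2893, 236.4669], [0.0, 0.0, 1.0]], 'T': [[-0.9745, 0.1162, -0.1921, 0.3689], [-0.2241, -0.5576, 0.7993, 0.9437], [-0.0142, 0.8219, 0.5694, 0.6788], [0.0, 0.0, 0.0, 1.0]]}
{'time': 0.1, 'joint_pos': array([ 1.12994318e+00,  1.59017835e-01,  1.59810734e+00, -1.00270043e-05,
        1.38619216e+00, -2.10126404e-01]), 'dq': array([ 0.00038653, -0.0019267 , -0.00301624, -0.00202895,  0.00042918,
        0.00062311]), 'joint_torque': array([-1.04119929e-04, -3.96989179e+01, -3.32339215e+01, -3.01496702e-04,
        4.13914051e-03, -2.81733514e-05]), 'eef_pos': array([0.13130441, 0.55927107, 0.24139695]), 'orientation': array([-2.71083849e-04,  1.15106691e-01,  9.93352760e-01, -8.18636963e-04]), 'ft_force': array([-1.27110164, -0.23119448,  0.74489943]), 'wrist_torque': array([0.01905789, 0.02805726, 0.00301577]), 'grasp_force': 0.0, 'gripper_width': 0.08532376873754843}
```

View pics/top0.png

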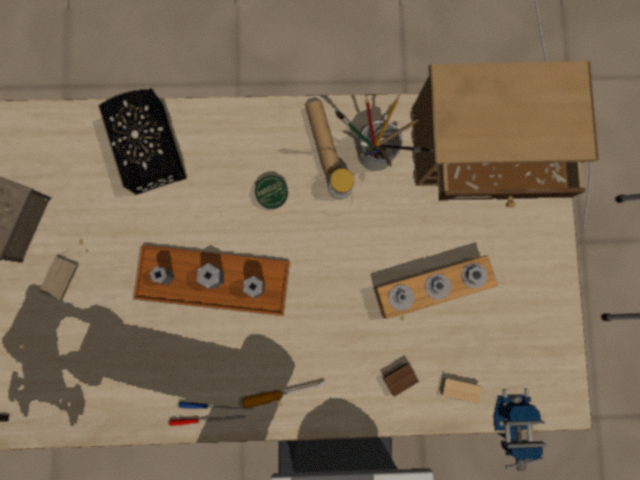

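View pics/side0.png

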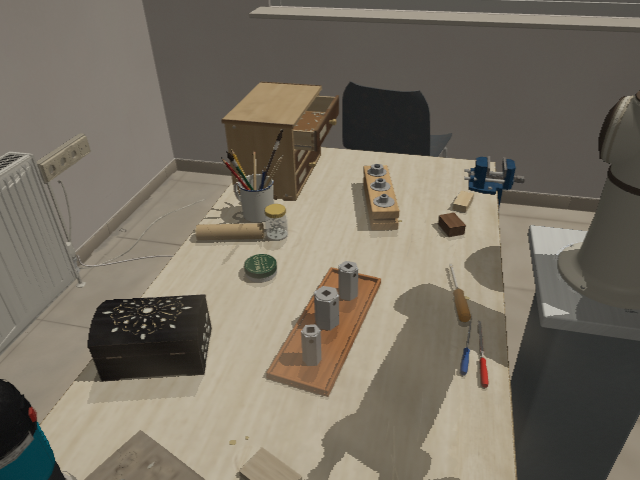

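```bash
cat > h.py <<'E'
from cell import ctrl, vision
import cv2, numpy as np
def cam(n):
    i=vision.camera_info(n); T=np.array(i["T"]); return np.array(i["camera_matrix"]),T[:3,:3],T[:3,3]
def proj(n,P):
    K,R,t=cam(n); c=(np.atleast_2d(P)-t)@R; c=c*[1,-1,-1]; u=c@K.T; return u[:,:2]/u[:,2:]
def unproj(n,uv,z):
    K,R,t=cam(n); uv=np.atleast_2d(uv).astype(float); d=np.c_[uv,np.ones(len(uv))]@np.linalg.inv(K).T*[1,-1,-1]@R.T
    return t+d*((z-t[2])/d[:,2])[:,None]
def hexa(x,y,z,af,yaw):  # corners; yaw=direction of a flat normal, deg
    a=np.radians(yaw+30+60*np.arange(6)); r=af/np.sqrt(3); return np.c_[x+r*np.cos(a),y+r*np.sin(a),np.full(6,z)]
def crop(n,im,x,y,w,h,s): return cv2.resize(im[y:y+h,x:x+w],None,fx=s,fy=s,interpolation=cv2.INTER_CUBIC)
E
python3 - <<'E'
from h import *
t=cv2.imread("pics/top0.png"); s=cv2.imread("pics/side0.png")
a=crop("top",t,140,250,130,50,6); b=crop("top",t,375,250,130,72,6)
cv2.imwrite("pics/c1.png",cv2.resize(np.vstack([a[:,:780],b[:,:780]])[:,:780],(780,732))[:,:] if 0 else np.vstack([a[:270],b[:330]]))
# side : press 355..405 x160..230 ; tray
c=crop("side",s,355,158,60,72,8); cc=crop("side",s,295,255,70,120,4.8)
cv2.imwrite("pics/c2.png",np.hstack([c[:576,:440],cc[:576,:336]]))
for n,uv,z in [("top",(161,275),.076),("top",(209,275),.076),("top",(253,286),.076),("top",(402,296),.07),("top",(438,286),.07),("top",(474,274),.07),
 ("side",(311,330),.076),("side",(327,293),.076),("side",(349,266),.076),("side",(384,200),.07),("side",(380,184),.07),("side",(377,168),.07)]: print(n,uv,unproj(n,uv,z)[0].round(4))
E
```

```text
top (161, 275) [0.5419 0.3547 0.076 ]
top (209, 275) [0.5396 0.2647 0.076 ]
top (253, 286) [0.5167 0.1821 0.076 ]
top (402, 296) [ 0.4906 -0.1004  0.07  ]
top (438, 286) [ 0.5079 -0.1704  0.07  ]
top (474, 274) [ 0.529  -0.2412  0.07  ]
side (311, 330) [0.5408 0.3626 0.076 ]
side (327, 293) [0.5361 0.2686 0.076 ]
side (349, 266) [0.5131 0.1849 0.076 ]
side (384, 200) [ 0.4835 -0.0792  0.07  ]
side (380, 184) [ 0.5033 -0.1518  0.07  ]
side (377, 168) [ 0.5228 -0.233   0.07  ]
```

View pics/c1.png

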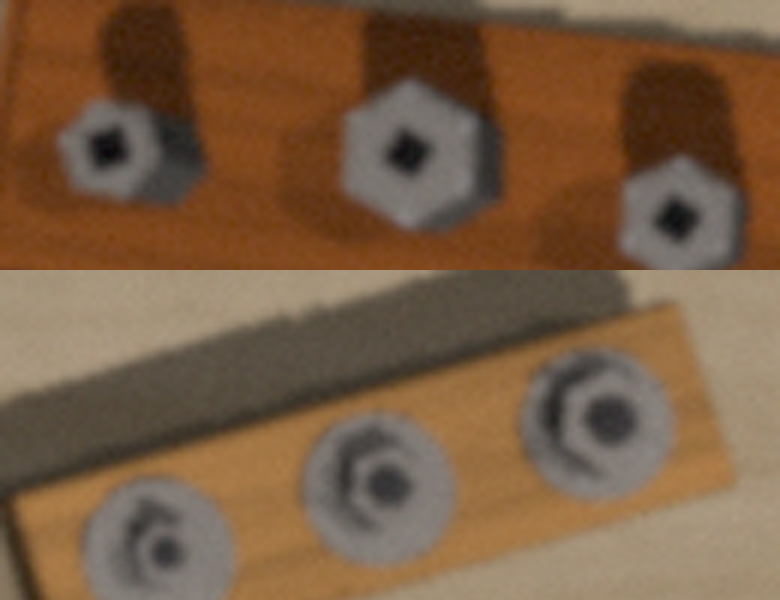

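View pics/c2.png

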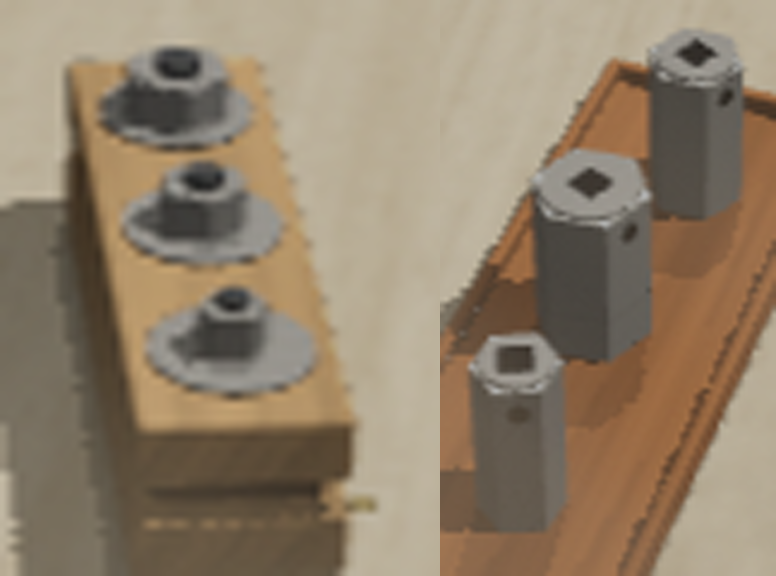

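```bash
cat >> h.py <<'E'
from scipy.optimize import minimize
def gradmag(im,up=4):
    g=cv2.resize(im,None,fx=up,fy=up,interpolation=cv2.INTER_CUBIC).astype(np.float32)
    g=cv2.GaussianBlur(g,(0,0),up*.6); m=0
    for k in range(3): m=m+np.hypot(cv2.Sobel(g[:,:,k],5,1,0),cv2.Sobel(g[:,:,k],5,0,1))
    return m
def sample(m,uv,up=4):
    q=((uv+.5)*up-.5).astype(np.float32); return cv2.remap(m,q[:,:1].copy(),q[:,1:].copy(),cv2.INTER_LINEAR)[:,0]
def densify(P,n=15):
    Q=np.roll(P,-1,0); s=np.linspace(0,1,n,endpoint=False)[:,None]; return np.vstack([p+(q-p)*s for p,q in zip(P,Q)])
def sil(n,P3):  # silhouette outline of a convex body, dense pixels
    h=cv2.convexHull(proj(n,P3).astype(np.float32))[:,0]; return densify(h,25)
def circ(x,y,z,r):
    a=np.linspace(0,2*np.pi,120,endpoint=False); return np.c_[x+r*np.cos(a),y+r*np.sin(a),np.full(120,z)]
E
python3 - <<'E'
from h import *
ims={n:cv2.imread(f"pics/{n}0.png") for n in("top","side")}; G={n:gradmag(i) for n,i in ims.items()}
print("washers")
for uv in [(401.5,297),(438.2,286.3),(474.7,275.7)]:
    x0,y0,_=unproj("top",uv,.056)[0]
    for cs in (["top"],["side"]):
        f=lambda p:-sum(sample(G[n],proj(n,circ(*p,.056,.025))).mean() for n in cs)
        b=min(((f((x0+i,y0+j)),x0+i,y0+j) for i in np.arange(-.008,.0081,.001) for j in np.arange(-.02,.021,.001)))
        r=minimize(f,b[1:],method="Nelder-Mead",options=dict(initial_simplex=[b[1:],(b[1]+.001,b[2]),(b[1],b[2]+.001)]))
        print(cs,r.x.round(4),round(r.fun))
print("sockets")
for nm,af,uv in [("small",.028,(158.2,275)),("large",.040,(208,275.5)),("medium",.034,(253,286))]:
    x0,y0,_=unproj("top",uv,.076)[0]
    for cs in (["top"],["side"],["top","side"]):
        def f(p):
            P=np.vstack([hexa(p[0],p[1],.076,af,p[2]),hexa(p[0],p[1],.006,af,p[2])])
            return -sum(sample(G[n],sil(n,P)).mean()+ (sample(G[n],proj(n,densify(P[:6]))).mean() if n=="top" else 0) for n in cs)
        b=sorted((f((x0+i,y0+j,w)),x0+i,y0+j,w) for i in np.arange(-.006,.0061,.002) for j in np.arange(-.006,.0081,.002) for w in range(0,60,5))[0]
        r=minimize(f,b[1:],method="Nelder-Mead",options=dict(initial_simplex=[b[1:],(b[1]+.002,*b[2:]),(b[1],b[2]+.002,b[3]),(*b[1:3],b[3]+5)]))
        print(nm,cs,r.x.round(4),round(r.fun))
E
```

```text
washers
['top'] [ 0.4921 -0.083 ] -77
['side'] [ 0.4926 -0.0894] -106
['top'] [ 0.5081 -0.1731] -63Traceback (most recent call last):
  File "<stdin>", line 8, in <module>
  File "<stdin>", line 8, in <genexpr>
  File "<stdin>", line 7, in <lambda>
  File "<stdin>", line 7, in <genexpr>
  File "h.py", line 6, in proj
    K,R,t=cam(n); c=(np.atleast_2d(P)-t)@R; c=c*[1,-1,-1]; u=c@K.T; return u[:,:2]/u[:,2:]
          ~~~^^^
  File "h.py", line 4, in cam
    i=vision.camera_info(n); T=np.array(i["T"]); return np.array(i["camera_matrix"]),T[:3,:3],T[:3,3]
ValueError: time passes only in moves, steps and waits
```

```bash
sed -i 's/^def cam/import functools\n@functools.cache\ndef cam/' h.py
cat >> h.py <<'E'
def chroma(im):  # red minus blue over sum: wood high, steel ~0
    f=cv2.GaussianBlur(im.astype(np.float32),(0,0),.5); return (f[:,:,2]-f[:,:,0])/(f.sum(2)+20)
def gradc(im,up=4):
    g=cv2.resize(chroma(im),None,fx=up,fy=up,interpolation=cv2.INTER_CUBIC); g=cv2.GaussianBlur(g,(0,0),up*.6)
    return 1e3*np.hypot(cv2.Sobel(g,5,1,0),cv2.Sobel(g,5,0,1))
E
cat > fit1.py <<'E'
from h import *
ims={n:cv2.imread(f"pics/{n}0.png") for n in("top","side")}; G={n:gradc(i) for n,i in ims.items()}
print("washers")
for uv in [(401.5,297),(438.2,286.3),(474.7,275.7)]:
    x0,y0,_=unproj("top",uv,.056)[0]
    for cs in (["top"],["side"]):
        f=lambda p:-sum(sample(G[n],proj(n,circ(*p,.056,.025))).mean() for n in cs)
        b=min(((f((x0+i,y0+j)),x0+i,y0+j) for i in np.arange(-.008,.0081,.002) for j in np.arange(-.012,.0121,.002)))
        r=minimize(f,b[1:],method="Nelder-Mead",options=dict(initial_simplex=[b[1:],(b[1]+.001,b[2]),(b[1],b[2]+.001)]))
        print(cs,r.x.round(4),round(r.fun,1),(r.x-[x0,y0]).round(4))
print("sockets")
for nm,af,uv in [("small",.028,(158.2,275)),("large",.040,(208,275.5)),("medium",.034,(253,286))]:
    x0,y0,_=unproj("top",uv,.076)[0]
    for cs in (["top"],["side"],["top","side"]):
        def f(p):
            P=np.vstack([hexa(p[0],p[1],.076,af,p[2]),hexa(p[0],p[1],.006,af,p[2])])
            return -sum(sample(G[n],sil(n,P)).mean() for n in cs)
        b=sorted((f((x0+i,y0+j,w)),x0+i,y0+j,w) for i in np.arange(-.006,.0061,.002) for j in np.arange(-.006,.0081,.002) for w in range(0,60,5))[0]
        r=minimize(f,b[1:],method="Nelder-Mead",options=dict(initial_simplex=[b[1:],(b[1]+.002,*b[2:]),(b[1],b[2]+.002,b[3]),(*b[1:3],b[3]+5)]))
        print(nm,cs,r.x.round(4),round(r.fun,1))
E
python3 fit1.py
```

```text
washers
['top'] [ 0.4887 -0.1006] -149.2 [-0.0002  0.0011]
['side'] [ 0.4868 -0.0977] -123.7 [-0.0022  0.004 ]
['top'] [ 0.5081 -0.173 ] -148.4 [0.0004 0.0011]
['side'] [ 0.5057 -0.1697] -121.2 [-0.0019  0.0044]
['top'] [ 0.5273 -0.2454] -146.8 [0.001  0.0012]
['side'] [ 0.5248 -0.2418] -110.4 [-0.0016  0.0048]
sockets
small ['top'] [ 0.5435  0.3623 57.1353] -223.4
small ['side'] [ 0.5421  0.3621 51.4692] -109.3
small ['top', 'side'] [ 0.5426  0.3622 54.2474] -322.8
large ['top'] [ 0.54    0.2685 23.6223] -224.2
large ['side'] [ 0.538   0.269  26.3119] -134.1
large ['top', 'side'] [ 0.539   0.2685 23.7134] -339.6
medium ['top'] [ 0.5171  0.1843 17.5889] -213.5
medium ['side'] [0.5147 0.185  1.5309] -88.6
medium ['top', 'side'] [ 0.5162  0.1843 29.0065] -286.8
```

```bash
cat > nut.py <<'E'
from h import *
ims={n:cv2.imread(f"pics/{n}0.png") for n in("top","side")}; G={n:gradmag(i) for n,i in ims.items()}
W={"top":np.array([[.4887,-.1006],[.5081,-.173],[.5273,-.2454]]),"side":np.array([[.4868,-.0977],[.5057,-.1697],[.5248,-.2418]])}
out=[]
for k,name in enumerate(("near","mid","far")):
    for n in ("top","side"):
        res=[]
        for af in (.018,.024,.030):
            for w in range(0,60,3):
                m=-1
                for dx in (-.001,0,.001):
                    for dy in (-.001,0,.001):
                        c=W[n][k]+[dx,dy]
                        t=hexa(*c,.070,af,w); b=hexa(*c,.056,af,w)
                        u=np.vstack([sil(n,np.vstack([t,b])), densify(proj(n,t))])
                        m=max(m,sample(G[n],u).mean())
                res.append((round(m,1),af,w))
        res.sort(reverse=True); print(name,n,res[:6])
n="side"; s=crop(n,ims[n],355,165,50,40,15)
def draw(af,w,c,col,img):
    for z in (.070,.056):
        q=((proj(n,hexa(*c,z,af,w))-[355,165]+.5)*15-.5); cv2.polylines(img,[np.int32(q)],True,col,1)
np.save("s.npy",s); cv2.imwrite("pics/nut.png",s[150:])
E
python3 nut.py
```

```text
near top [(np.float32(53.9), 0.018, 24), (np.float32(53.8), 0.018, 27), (np.float32(53.8), 0.018, 21), (np.float32(53.7), 0.018, 30), (np.float32(53.5), 0.018, 33), (np.float32(53.5), 0.018, 18)]
near side [(np.float32(166.2), 0.018, 57), (np.float32(166.2), 0.018, 0), (np.float32(166.1), 0.018, 54), (np.float32(166.1), 0.018, 3), (np.float32(165.7), 0.018, 51), (np.float32(165.6), 0.018, 6)]
mid top [(np.float32(75.5), 0.018, 3), (np.float32(75.1), 0.018, 6), (np.float32(74.9), 0.018, 9), (np.float32(74.9), 0.018, 0), (np.float32(74.4), 0.018, 57), (np.float32(73.8), 0.018, 54)]
mid side [(np.float32(160.3), 0.024, 54), (np.float32(160.2), 0.024, 51), (np.float32(160.0), 0.024, 57), (np.float32(159.8), 0.024, 48), (np.float32(159.4), 0.024, 0), (np.float32(159.1), 0.024, 45)]
far top [(np.float32(106.5), 0.018, 12), (np.float32(106.1), 0.018, 15), (np.float32(105.4), 0.018, 18), (np.float32(104.4), 0.018, 21), (np.float32(103.2), 0.018, 24), (np.float32(103.2), 0.018, 6)]
far side [(np.float32(174.6), 0.03, 0), (np.float32(174.4), 0.03, 57), (np.float32(174.2), 0.03, 3), (np.float32(173.5), 0.03, 54), (np.float32(173.4), 0.03, 6), (np.float32(173.3), 0.03, 15)]
```

View pics/nut.png

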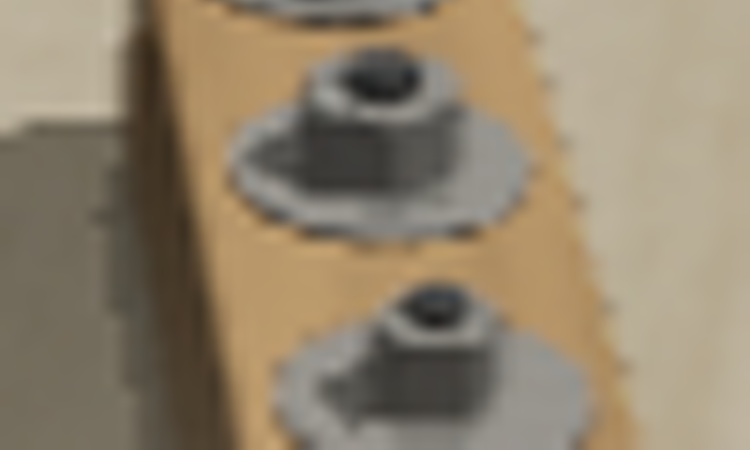

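```bash
cat > prof.py <<'E'
from h import *
from scipy.ndimage import gaussian_filter1d
im=cv2.imread("pics/side0.png").astype(float).mean(2)
c0=np.array([.5057,-.1697])
P=np.array([[*c0,z] for z in (.0585,.066)]); print(proj("side",P).round(2))
cols=np.arange(368,394); print(cols[0]); 
for r in range(182,192): print(r,im[r,cols].round().astype(int))
# facet projection at mid height
ss=20; xs=np.arange(368,394,1/ss)+.5/ss-.5
view=np.array([.3689,.9437])-c0; va=np.degrees(np.arctan2(view[1],view[0])); print("view az",va)
for rows in ((186,187,188),(185,186,187)):
  prof=im[list(rows)][:,cols].mean(0); best=[]
  for w in np.arange(0,60,2):
    for du in np.arange(-1.5,1.6,.25):
      for sg in (.5,.8):
        h=proj("side",hexa(*c0,.062,.024,w))[:,0]+du
        vis=[]  # visible facets i: corners i,i+1 with normal w+60(i+1)
        for i in range(6):
            nrm=w+60*(i+1); 
            if np.cos(np.radians(nrm-va))>0: vis.append(sorted((h[i],h[(i+1)%6])))
        vis.sort(); A=[(xs<vis[0][0])]+[(xs>=a)&(xs<b) for a,b in vis]+[xs>=vis[-1][1]]
        A=np.array([gaussian_filter1d(a.astype(float),sg*ss).reshape(-1,ss).mean(1) for a in A]).T
        m=(cols>=vis[0][0]-2.5)&(cols<=vis[-1][1]+2.5)
        s,*_=np.linalg.lstsq(A[m],prof[m],rcond=None); e=np.sqrt(np.mean((A[m]@s-prof[m])**2))
        best.append((round(e,2),w,du,sg,s.round().astype(int).tolist()))
  best.sort(key=lambda q:q[0]); 
  for b in best[:8]: print(b)
E
python3 prof.py
```

```text
[[379.9  184.56]
 [380.03 181.85]]
368
182 [142 142 142 144 146 146 131  81  91 119 110 136 131 139 144 124  94  98
 137 146 147 148 147 157 172 175]
183 [141 143 135 149 147 145 103  59  58  59  59  59  77  91  87  86  85 111
 141 148 146 148 147 146 168 174]
184 [137 143 147 146 107  84  79  60  57  60  59  58  59  74  83  84  85 110
 141 148 148 148 147 145 146 166]
185 [135 143 150 111  84  84  82  63  57  59  60  60  59  74  83  85  85 111
 140 147 147 147 150 147 154 169]
186 [135 145 121 139 110  87  69  58  59  60  60  60  59  75  85  86  88 125
 145 149 148 148 132 141 156 168]
187 [133 144 112 140 148 147 109  71  63  63  64  63  63  76  85 102 121 141
 146 146 147 139 145 146 144 164]
188 [127 144 145 104 117 140 145 132 126 126 126 114 110 108 122 126 126 142
 147 148 147 121 138 146 145 139]
189 [117 141 145 145  99  85 121 147 149 148 147 133 127 128 143 148 149 147
 142 148 125 138 146 146 145 154]
190 [104 138 146 145 147 148 125  85  84  92 108 123 129 131 123 121 118  87
  91 129 141 145 145 144 143 152]
191 [ 95 140 148 147 147 148 149 149 149 145 120 109 121 125 1
[... 671 characters left out ...]
64(30), np.float64(-0.75), 0.5, [128, 93, 80, 105, 149])
(np.float64(1.77), np.int64(26), np.float64(-0.75), 0.8, [117, 67, 59, 89, 148])
(np.float64(1.87), np.int64(24), np.float64(-0.75), 0.8, [116, 67, 59, 87, 148])
(np.float64(1.94), np.int64(28), np.float64(-0.75), 0.8, [117, 67, 60, 90, 149])
(np.float64(1.96), np.int64(24), np.float64(-0.5), 0.8, [114, 59, 60, 91, 151])
(np.float64(2.04), np.int64(26), np.float64(-0.5), 0.8, [115, 59, 60, 92, 151])
(np.float64(2.1), np.int64(22), np.float64(-0.5), 0.8, [114, 57, 59, 89, 150])
(np.float64(2.17), np.int64(30), np.float64(-0.75), 0.8, [118, 66, 60, 91, 149])
(np.float64(2.19), np.int64(22), np.float64(-0.75), 0.8, [115, 67, 59, 86, 148])
```

```bash
cat > go.py <<'E'
import sys,numpy as np
from cell import ctrl
from scipy.spatial.transform import Rotation as R
s=ctrl.get_state(); q=s["orientation"]; r=R.from_quat([q[1],q[2],q[3],q[0]]); m=r.as_matrix()
az=np.degrees(np.arctan2(m[1,1],m[0,1])); p=s["eef_pos"]
print("t",round(s["time"],2),"p",p.round(4),"az",round(az,2),"tilt z",m[:,2].round(4),"F",s["ft_force"].round(1),"w",round(s["gripper_width"],4),"g",round(s["grasp_force"],1))
if len(sys.argv)>1:
    x,y,z,a=map(float,sys.argv[1:5]); d=np.array([x,y,z])-p
    print("travel now-frame mm",(m.T@d*1e3).round(1)); t=(az-a+90)%180-90
    if len(sys.argv)>5: t=az-a
    m2=m@R.from_rotvec([0,0,np.radians(t)]).as_matrix(); print("turn z deg",round(t,2),"then-frame mm",(m2.T@d*1e3).round(1))
E
python3 -m crank '{"jaw":[1,1,1,1,1,1,1,1,1,1],"travel":[[-0.0446,-0.0098,0.004],[-0.0446,-0.0098,0.004],[-0.0446,-0.0098,0.004],[-0.0446,-0.0098,0.004],[-0.0446,-0.0098,0.004],[-0.0446,-0.0098,0.004],[-0.0446,-0.0098,0.004],[-0.0446,-0.0098,0.004],[-0.0446,-0.0098,0.004],[-0.0446,-0.0098,0.004]],"dr":[[0,0,0],[0,0,0],[0,0,0],[0,0,0],[0,0,0],[0,0,0],[0,0,0],[0,0,0],[0,0,0],[0,0,0]]}'
python3 -m crank '{"jaw":[1,1,1,1],"travel":[[0,0,0],[0,0,0],[0,0,0],[0,0,0]],"dr":[[0,0,7],[0,0,7],[0,0,7],[0,0,0]]}'; python3 go.py 0.543 0.362 0.048 56
```

```text
time: 1.1
eef_pos: [0.5445, 0.3611, 0.2015]
orientation: [-0.0, 0.115, 0.993, -0.0]
ft_force: [0.1, 1.2, -0.0]
gripper_width: 0.0857
grasp_force: 0.0
time: 1.5
eef_pos: [0.5431, 0.362, 0.2016]
orientation: [-0.0, 0.295, 0.956, -0.0]
ft_force: [0.2, 0.4, -0.5]
gripper_width: 0.0856
grasp_force: 0.0
t 1.5 p [0.5431 0.362  0.2016] az 55.74 tilt z [-1.2e-03 -5.0e-04 -1.0e+00] F [ 0.2  0.4 -0.5] w 0.0856 g 0.0
travel now-frame mm [-0.000e+00  1.000e-01  1.536e+02]
turn z deg -0.26 then-frame mm [-0.000e+00  1.000e-01  1.536e+02]
```

```bash
python3 -m crank '{"jaw":[1,1,1,1,1,1],"travel":[[0,0,0.035],[0,0,0.035],[0,0,0.035],[0,0,0.03],[0,0,0.0186],[0,0,0]],"dr":[[0,0,0],[0,0,0],[0,0,0],[0,0,0],[0,0,0],[0,0,0]]}'
python3 -m crank '{"jaw":[0.7,0.6,0.5,0.4,0.3,0.2,0.1,0,0,0],"travel":[[0,0,0],[0,0,0],[0,0,0],[0,0,0],[0,0,0],[0,0,0],[0,0,0],[0,0,0],[0,0,0],[0,0,0]],"dr":[[0,0,0],[0,0,0],[0,0,0],[0,0,0],[0,0,0],[0,0,0],[0,0,0],[0,0,0],[0,0,0],[0,0,0]]}';python3 go.py
```

```text
time: 2.1
eef_pos: [0.5403, 0.3611, 0.0446]
orientation: [-0.003, 0.293, 0.956, -0.003]
ft_force: [-0.5, -0.6, 0.2]
gripper_width: 0.0852
grasp_force: 0.0
time: 3.1
eef_pos: [0.5439, 0.3626, 0.0499]
orientation: [0.001, 0.294, 0.956, 0.0]
ft_force: [-1.7, -1.6, 6.8]
gripper_width: 0.0284
grasp_force: 59.1
t 3.1 p [0.5439 0.3626 0.0499] az 55.78 tilt z [ 1.4e-03  5.0e-04 -1.0e+00] F [-1.7 -1.6  6.8] w 0.0284 g 59.1
```

```bash
python3 -m crank '{"jaw":[0,0,0,0],"travel":[[0,0,-0.02],[0,0,-0.04],[0,0,-0.04],[0,0,-0.015]],"dr":[[0,0,0],[0,0,0],[0,0,0],[0,0,0]]}'; python3 go.py 0.508 -0.173 0.152 80
```

```text
time: 3.5
eef_pos: [0.5453, 0.3632, 0.1681]
orientation: [0.003, 0.294, 0.956, 0.002]
ft_force: [1.7, 0.6, -1.8]
gripper_width: 0.0284
grasp_force: 59.5
t 3.5 p [0.5453 0.3632 0.1681] az 55.78 tilt z [ 0.0063  0.0028 -1.    ] F [ 1.7  0.6 -1.8] w 0.0284 g 59.5
travel now-frame mm [-270.7 -464.5   14.4]
turn z deg -24.22 then-frame mm [ -56.3 -534.6   14.4]
```

```bash
python3 -m crank '{"jaw":[0,0,0,0,0],"travel":[[0,0,0],[0,0,0],[0,0,0],[0,0,0],[-0.005,-0.03,0]],"dr":[[0,0,-8],[0,0,-8],[0,0,-8],[0,0,0],[0,0,0]]}'
python3 -m crank '{"jaw":[0,0,0,0,0,0,0,0,0,0],"travel":[[-0.005,-0.045,0],[-0.005,-0.045,0],[-0.005,-0.045,0],[-0.005,-0.045,0],[-0.005,-0.045,0],[-0.005,-0.045,0],[-0.005,-0.045,0],[-0.005,-0.045,0],[-0.005,-0.045,0],[-0.005,-0.045,0]],"dr":[[0,0,0],[0,0,0],[0,0,0],[0,0,0],[0,0,0],[0,0,0],[0,0,0],[0,0,0],[0,0,0],[0,0,0]]}'
python3 -m crank '{"jaw":[0,0,0],"travel":[[0,-0.03,0],[0,-0.02,0],[0,0,0]],"dr":[[0,0,0],[0,0,0],[0,0,0]]}'; python3 go.py 0.508 -0.173 0.152 80
```

```text
time: 4.0
eef_pos: [0.5419, 0.3338, 0.1623]
orientation: [-0.001, 0.089, 0.996, 0.0]
ft_force: [0.8, -1.3, -1.9]
gripper_width: 0.0283
grasp_force: 59.7
time: 5.0
eef_pos: [0.5114, -0.1214, 0.1629]
orientation: [-0.0, 0.091, 0.996, 0.0]
ft_force: [1.6, -0.2, -2.3]
gripper_width: 0.0282
grasp_force: 59.7
time: 5.3
eef_pos: [0.5025, -0.1713, 0.1629]
orientation: [-0.0, 0.092, 0.996, -0.0]
ft_force: [-0.4, 0.1, -2.7]
gripper_width: 0.0282
grasp_force: 59.7
t 5.3 p [ 0.5025 -0.1713  0.1629] az 79.39 tilt z [-1.e-03 -2.e-04 -1.e+00] F [-0.4  0.1 -2.7] w 0.0282 g 59.7
travel now-frame mm [-5.7 -0.7 10.9]
turn z deg -0.61 then-frame mm [-5.7 -0.7 10.9]
```

```bash
python3 -m crank '{"jaw":[0,0,0,0],"travel":[[-0.0057,-0.0007,0.01],[0,0,0.017],[0,0,0],[0,0,0]],"dr":[[0,0,-0.6],[0,0,0],[0,0,0],[0,0,0]]}'; python3 go.py
python3 - <<'E'
from h import *
t,s=[vision.read_camera(n)[:,:,::-1].copy() for n in("top","side")]
cv2.imwrite("pics/t1.png",t);cv2.imwrite("pics/s1.png",s)
a=crop("side",s,345,130,70,80,7); b=crop("top",t,395,245,50,80,7)[:,:350]
cv2.imwrite("pics/v1.png",np.hstack([a[:560],b[:560]])[:, :800])
E
```

```text
time: 5.7
eef_pos: [0.5086, -0.1695, 0.1358]
orientation: [-0.001, 0.084, 0.997, 0.001]
ft_force: [0.7, 0.0, -1.9]
gripper_width: 0.0283
grasp_force: 59.7
t 5.7 p [ 0.5086 -0.1695  0.1358] az 80.42 tilt z [-0.0017  0.0012 -1.    ] F [ 0.7  0.  -1.9] w 0.0283 g 59.7
```

View pics/v1.png

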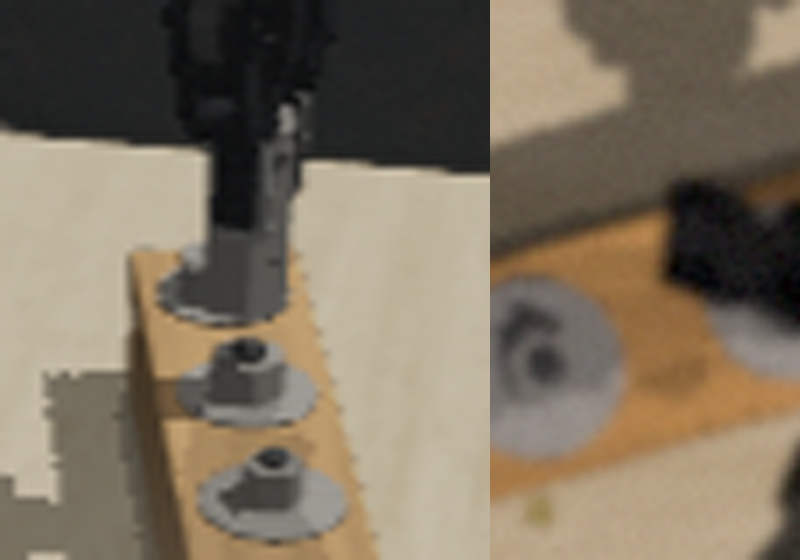

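```bash
for i in 1 2 3; do python3 -m crank '{"jaw":[0,0],"travel":[[0,0,0],[0,0,0]],"dr":[[0,0,0],[0,0,0]]}' >/dev/null; python3 go.py 0.508 -0.173 0.115 80; done
```

```text
t 6.0 p [ 0.5092 -0.1708  0.1373] az 80.38 tilt z [ 1.e-03 -6.e-04 -1.e+00] F [ 0.6  0.8 -1.5] w 0.0284 g 59.7
travel now-frame mm [ 0.9 -2.4 22.3]
turn z deg 0.38 then-frame mm [ 0.9 -2.4 22.3]
t 6.2 p [ 0.5089 -0.1708  0.1369] az 80.37 tilt z [ 3.e-04 -2.e-04 -1.e+00] F [ 0.5 -0.1 -2.7] w 0.0279 g 59.7
travel now-frame mm [ 0.5 -2.3 21.9]
turn z deg 0.37 then-frame mm [ 0.5 -2.3 21.9]
t 6.4 p [ 0.5088 -0.1708  0.1367] az 80.37 tilt z [-0.  0. -1.] F [ 0.5 -0.1 -1.8] w 0.0284 g 59.7
travel now-frame mm [ 0.4 -2.3 21.7]
turn z deg 0.37 then-frame mm [ 0.4 -2.3 21.7]
```

```bash
python3 -m crank '{"jaw":[0,0,0,0,0],"travel":[[0.0004,-0.0023,0.006],[0,0,0.007],[0,0,0.005],[0,0,0],[0,0,0]],"dr":[[0,0,0.3],[0,0,0],[0,0,0],[0,0,0],[0,0,0]]}'; python3 go.py
python3 -m crank '{"jaw":[0,0,0,0,0,0],"travel":[[0,0,0.002],[0,0,0.002],[0,0,0.002],[0,0,0],[0,0,0],[0,0,0]],"dr":[[0,0,0],[0,0,0],[0,0,0],[0,0,0],[0,0,0],[0,0,0]]}'; python3 go.py
```

```text
time: 6.9
eef_pos: [0.5079, -0.1728, 0.1184]
orientation: [-0.0, 0.086, 0.996, 0.0]
ft_force: [0.2, -0.4, -2.5]
gripper_width: 0.0282
grasp_force: 59.7
t 6.9 p [ 0.5079 -0.1728  0.1184] az 80.08 tilt z [-6.e-04  4.e-04 -1.e+00] F [ 0.2 -0.4 -2.5] w 0.0282 g 59.7
time: 7.5
eef_pos: [0.5085, -0.1731, 0.1138]
orientation: [0.0, 0.086, 0.996, -0.0]
ft_force: [-2.7, 1.3, 5.0]
gripper_width: 0.0281
grasp_force: 60.3
t 7.5 p [ 0.5085 -0.1731  0.1138] az 80.08 tilt z [ 7.e-04 -4.e-04 -1.e+00] F [-2.7  1.3  5. ] w 0.0281 g 60.3
```

```bash
python3 -m crank '{"jaw":[0,0,0,0,0,0],"travel":[[0,0,0.0015],[0,0,0.0015],[0,0,0],[0,0,0],[0,0,0],[0,0,0]],"dr":[[0,0,0],[0,0,0],[0,0,0],[0,0,0],[0,0,0],[0,0,0]]}'; python3 go.py
```

```text
time: 8.1
eef_pos: [0.5096, -0.1735, 0.1134]
orientation: [0.001, 0.086, 0.996, -0.001]
ft_force: [-5.4, 3.6, 19.7]
gripper_width: 0.0282
grasp_force: 57.6
t 8.1 p [ 0.5096 -0.1735  0.1134] az 80.11 tilt z [ 0.0028 -0.0015 -1.    ] F [-5.4  3.6 19.7] w 0.0282 g 57.6
```

```bash
python3 -m crank '{"jaw":[0,0,0,0,0,0],"travel":[[0,0,-0.01],[0,0,-0.02],[0,0,-0.025],[0,0,0],[0,0,0],[0,0,0]],"dr":[[0,0,0],[0,0,0],[0,0,0],[0,0,0],[0,0,0],[0,0,0]]}'; python3 go.py 0.543 0.362 0.165 80
```

```text
time: 8.7
eef_pos: [0.5071, -0.1724, 0.1629]
orientation: [-0.001, 0.087, 0.996, 0.001]
ft_force: [-0.0, 0.6, -2.4]
gripper_width: 0.0284
grasp_force: 59.4
t 8.7 p [ 0.5071 -0.1724  0.1629] az 80.07 tilt z [-0.0024  0.0015 -1.    ] F [-0.   0.6 -2.4] w 0.0284 g 59.4
travel now-frame mm [ 56.8 532.6  -1.4]
turn z deg 0.07 then-frame mm [ 57.5 532.5  -1.4]
```

```bash
python3 -m crank '{"jaw":[0,0,0,0,0,0,0,0,0,0],"travel":[[0.003,0.025,0],[0.005,0.045,0],[0.005,0.045,0],[0.005,0.045,0],[0.005,0.045,0],[0.005,0.045,0],[0.005,0.045,0],[0.005,0.045,0],[0.005,0.045,0],[0.005,0.045,0]],"dr":[[0,0,0],[0,0,0],[0,0,0],[0,0,0],[0,0,0],[0,0,0],[0,0,0],[0,0,0],[0,0,0],[0,0,0]]}'
python3 -m crank '{"jaw":[0,0,0,0,0,0,0],"travel":[[0.005,0.045,0],[0.004,0.03,0],[0,0.02,0],[0,0.0075,0],[0,0,0],[0,0,0],[0,0,0]],"dr":[[0,0,0],[0,0,0],[0,0,0],[0,0,0],[0,0,0],[0,0,0],[0,0,0]]}';  python3 go.py 0.543 0.362 0.055 80
```

```text
time: 9.7
eef_pos: [0.5338, 0.2606, 0.1628]
orientation: [-0.001, 0.086, 0.996, -0.001]
ft_force: [0.7, -0.1, -1.4]
gripper_width: 0.0281
grasp_force: 59.6
time: 10.4
eef_pos: [0.5437, 0.3601, 0.1644]
orientation: [-0.0, 0.087, 0.996, -0.0]
ft_force: [0.0, -0.2, -1.5]
gripper_width: 0.0285
grasp_force: 59.7
t 10.4 p [0.5437 0.3601 0.1644] az 80.0 tilt z [-7.e-04 -6.e-04 -1.e+00] F [ 0.  -0.2 -1.5] w 0.0285 g 59.7
travel now-frame mm [  1.    1.8 109.4]
turn z deg -0.0 then-frame mm [  1.    1.8 109.4]
```

```bash
python3 -m crank '{"jaw":[0,0,0,0,0,0,0,0],"travel":[[0,0,0.025],[0,0,0.03],[0,0,0.03],[0,0,0.015],[0,0,0.009],[0,0,0],[0,0,0],[0,0,0]],"dr":[[0,0,0],[0,0,0],[0,0,0],[0,0,0],[0,0,0],[0,0,0],[0,0,0],[0,0,0]]}'; python3 go.py
python3 -m crank '{"jaw":[0,0,0,0,0,0],"travel":[[0,0,0.002],[0,0,0.002],[0,0,0.001],[0,0,0],[0,0,0],[0,0,0]],"dr":[[0,0,0],[0,0,0],[0,0,0],[0,0,0],[0,0,0],[0,0,0]]}'; python3 go.py
```

```text
time: 11.2
eef_pos: [0.545, 0.3619, 0.0577]
orientation: [0.001, 0.087, 0.996, 0.001]
ft_force: [0.1, 1.2, -2.0]
gripper_width: 0.0279
grasp_force: 59.7
t 11.2 p [0.545  0.3619 0.0577] az 80.07 tilt z [ 0.0031  0.0013 -1.    ] F [ 0.1  1.2 -2. ] w 0.0279 g 59.7
time: 11.8
eef_pos: [0.5437, 0.3614, 0.0507]
orientation: [0.0, 0.087, 0.996, 0.0]
ft_force: [1.1, -0.8, -2.2]
gripper_width: 0.028
grasp_force: 59.7
t 11.8 p [0.5437 0.3614 0.0507] az 80.07 tilt z [ 0.  0. -1.] F [ 1.1 -0.8 -2.2] w 0.028 g 59.7
```

Still about 1 mm above the floor; down until contact, then release.

```bash
python3 -m crank '{"jaw":[0,0,0,0,0],"travel":[[0,0,0.001],[0,0,0.001],[0,0,0],[0,0,0],[0,0,0]],"dr":[[0,0,0],[0,0,0],[0,0,0],[0,0,0],[0,0,0]]}'; python3 go.py
```

```text
time: 12.3
eef_pos: [0.544, 0.3615, 0.0498]
orientation: [0.0, 0.086, 0.996, 0.0]
ft_force: [-3.0, -1.1, 5.3]
gripper_width: 0.0281
grasp_force: 60.3
t 12.3 p [0.544  0.3615 0.0498] az 80.08 tilt z [ 6.e-04  1.e-04 -1.e+00] F [-3.  -1.1  5.3] w 0.0281 g 60.3
```

```bash
python3 -m crank '{"jaw":[0.2,0.4,0.6,0.8,0.8,0.8],"travel":[[0,0,0],[0,0,0],[0,0,0],[0,0,0],[0,0,0],[0,0,0]],"dr":[[0,0,0],[0,0,0],[0,0,0],[0,0,0],[0,0,0],[0,0,0]]}'
python3 -m crank '{"jaw":[0.8,0.8,0.8,1,1,1,1,1],"travel":[[0,0,-0.015],[0,0,-0.03],[0,0,-0.04],[0,0,-0.03],[0,0,0],[0,0,0],[0,0,0],[0,0,0]],"dr":[[0,0,0],[0,0,0],[0,0,0],[0,0,0],[0,0,-8.5],[0,0,0],[0,0,0],[0,0,0]]}'; python3 go.py 0.517 0.1845 0.049 88.5
```

```text
time: 12.9
eef_pos: [0.5437, 0.3614, 0.0486]
orientation: [-0.0, 0.086, 0.996, -0.0]
ft_force: [0.0, 0.3, -1.4]
gripper_width: 0.0683
grasp_force: 0.0
time: 13.7
eef_pos: [0.543, 0.3611, 0.1627]
orientation: [-0.001, 0.014, 1.0, -0.0]
ft_force: [0.6, -0.3, -1.1]
gripper_width: 0.0855
grasp_force: 0.0
t 13.7 p [0.543  0.3611 0.1627] az 88.45 tilt z [-2.e-03 -8.e-04 -1.e+00] F [ 0.6 -0.3 -1.1] w 0.0855 g 0.0
travel now-frame mm [  21.  -177.2  113.9]
turn z deg -0.05 then-frame mm [  21.1 -177.1  113.9]
```

```bash
python3 -m crank '{"jaw":[1,1,1,1,1,1,1,1],"travel":[[0.003,-0.025,0],[0.005,-0.045,0],[0.005,-0.045,0],[0.005,-0.042,0],[0.003,-0.02,0],[0,0,0],[0,0,0],[0,0,0]],"dr":[[0,0,0],[0,0,0],[0,0,0],[0,0,0],[0,0,0],[0,0,0],[0,0,0],[0,0,0]]}';  python3 go.py 0.517 0.1845 0.050 88.5
python3 - <<'E'
from h import *
t,s=[vision.read_camera(n)[:,:,::-1].copy() for n in("top","side")]
cv2.imwrite("pics/t2.png",t);cv2.imwrite("pics/s2.png",s)
b=crop("side",s,290,180,100,200,3); a=crop("top",t,135,240,125,70,3)
cv2.imwrite("pics/v2.png",np.hstack([b,np.pad(a,((0,600-210),(0,0),(0,0)))]))
E
```

```text
time: 14.5
eef_pos: [0.5183, 0.186, 0.1635]
orientation: [-0.0, 0.012, 1.0, 0.0]
ft_force: [-0.4, 0.1, 0.0]
gripper_width: 0.0851
grasp_force: 0.0
t 14.5 p [0.5183 0.186  0.1635] az 88.6 tilt z [-3.e-04  4.e-04 -1.e+00] F [-0.4  0.1  0. ] w 0.0851 g 0.0
travel now-frame mm [  1.2  -1.5 113.5]
turn z deg 0.1 then-frame mm [  1.2  -1.5 113.5]
```

View pics/v2.png

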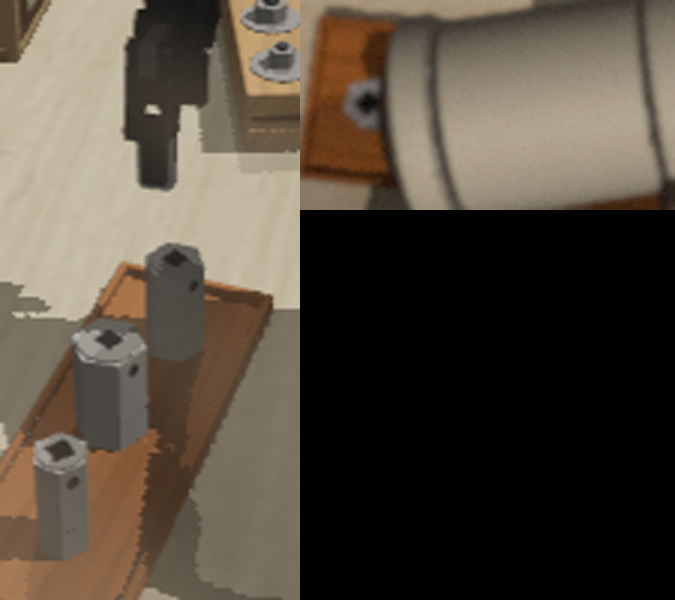

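The picture shows the small socket back upright in the tray (side pixel about 311, 347) and the gripper hanging over the medium one (about 348, 280). Grasp the medium socket.

```bash
python3 -m crank '{"jaw":[1,1,1,1,1,1,1,1],"travel":[[0.0012,-0.0015,0.025],[0,0,0.03],[0,0,0.03],[0,0,0.018],[0,0,0.0105],[0,0,0],[0,0,0],[0,0,0]],"dr":[[0,0,0],[0,0,0],[0,0,0],[0,0,0],[0,0,0],[0,0,0],[0,0,0],[0,0,0]]}'
python3 -m crank '{"jaw":[0.7,0.6,0.5,0.4,0.3,0.2,0.1,0,0,0],"travel":[[0,0,0],[0,0,0],[0,0,0],[0,0,0],[0,0,0],[0,0,0],[0,0,0],[0,0,0],[0,0,0],[0,0,0]],"dr":[[0,0,0],[0,0,0],[0,0,0],[0,0,0],[0,0,0],[0,0,0],[0,0,0],[0,0,0],[0,0,0],[0,0,0]]}'
python3 go.py
python3 -m crank '{"jaw":[0,0,0,0,0,0,0],"travel":[[0,0,-0.02],[0,0,-0.04],[0,0,-0.04],[0,0,-0.015],[0,0,0],[0,0,0],[0,0,0]],"dr":[[0,0,0],[0,0,0],[0,0,0],[0,0,0],[0,0,8.5],[0,0,0],[0,0,0]]}'; python3 go.py 0.508 -0.173 0.165 80
```

```text
time: 15.4
eef_pos: [0.5183, 0.1838, 0.0517]
orientation: [0.001, 0.012, 1.0, 0.0]
ft_force: [-0.1, -0.2, 0.6]
gripper_width: 0.0853
grasp_force: 0.0
time: 16.4
eef_pos: [0.5174, 0.1834, 0.0506]
orientation: [0.0, 0.012, 1.0, -0.0]
ft_force: [-1.6, -1.4, 5.4]
gripper_width: 0.0337
grasp_force: 59.7
t 16.4 p [0.5174 0.1834 0.0506] az 88.58 tilt z [ 5.e-04 -2.e-04 -1.e+00] F [-1.6 -1.4  5.4] w 0.0337 g 59.7
time: 17.1
eef_pos: [0.5159, 0.1834, 0.1632]
orientation: [-0.002, 0.085, 0.996, -0.0]
ft_force: [-0.6, 0.1, -1.6]
gripper_width: 0.0338
grasp_force: 60.0
t 17.1 p [0.5159 0.1834 0.1632] az 80.26 tilt z [-3.3e-03 -3.0e-04 -1.0e+00] F [-0.6  0.1 -1.6] w 0.0338 g 60.0
travel now-frame mm [ -52.5 -352.6   -1.6]
turn z deg 0.26 then-frame mm [ -54.1 -352.4   -1.6]
```

```bash
python3 -m crank '{"jaw":[0,0,0,0,0,0,0,0,0,0],"travel":[[-0.004,-0.025,0],[-0.006,-0.045,0],[-0.007,-0.045,0],[-0.007,-0.045,0],[-0.007,-0.045,0],[-0.007,-0.045,0],[-0.007,-0.045,0],[-0.006,-0.035,0],[-0.003,-0.0225,0],[0,0,0]],"dr":[[0,0,0],[0,0,0],[0,0,0],[0,0,0],[0,0,0],[0,0,0],[0,0,0],[0,0,0],[0,0,0],[0,0,0]]}'
python3 -m crank '{"jaw":[0,0,0,0],"travel":[[0,0,0],[0,0,0],[0,0,0],[0,0,0]],"dr":[[0,0,0],[0,0,0],[0,0,0],[0,0,0]]}';  python3 go.py 0.508 -0.173 0.120 80
```

```text
time: 18.1
eef_pos: [0.5087, -0.1756, 0.1639]
orientation: [-0.001, 0.087, 0.996, 0.0]
ft_force: [-0.5, 1.1, -2.4]
gripper_width: 0.0334
grasp_force: 60.4
time: 18.5
eef_pos: [0.5095, -0.1721, 0.1651]
orientation: [-0.0, 0.086, 0.996, 0.0]
ft_force: [0.3, -0.8, -1.8]
gripper_width: 0.0332
grasp_force: 60.4
t 18.5 p [ 0.5095 -0.1721  0.1651] az 80.17 tilt z [-2.e-04  3.e-04 -1.e+00] F [ 0.3 -0.8 -1.8] w 0.0332 g 60.4
travel now-frame mm [ 1.4 -1.2 45.1]
turn z deg 0.17 then-frame mm [ 1.4 -1.2 45.1]
```

```bash
python3 -m crank '{"jaw":[0,0,0,0,0,0,0,0],"travel":[[0.0014,-0.0012,0.015],[0,0,0.018],[0,0,0.008],[0,0,0.004],[0,0,0],[0,0,0],[0,0,0],[0,0,0]],"dr":[[0,0,0],[0,0,0],[0,0,0],[0,0,0],[0,0,0],[0,0,0],[0,0,0],[0,0,0]]}';  python3 go.py 0.508 -0.173 0.120 80
python3 -m crank '{"jaw":[0,0,0,0,0,0,0],"travel":[[0,0,0.002],[0,0,0.002],[0,0,0.002],[0,0,0.002],[0,0,0],[0,0,0],[0,0,0]],"dr":[[0,0,0],[0,0,0],[0,0,0],[0,0,0],[0,0,0],[0,0,0],[0,0,0]]}';  python3 go.py 0.508 -0.173 0.120 80
```

```text
time: 19.3
eef_pos: [0.5083, -0.1742, 0.1209]
orientation: [0.001, 0.086, 0.996, -0.0]
ft_force: [-0.9, 0.1, -2.2]
gripper_width: 0.0333
grasp_force: 60.4
t 19.3 p [ 0.5083 -0.1742  0.1209] az 80.08 tilt z [ 1.e-03 -7.e-04 -1.e+00] F [-0.9  0.1 -2.2] w 0.0333 g 60.4
travel now-frame mm [0.5 1.1 0.9]
turn z deg 0.08 then-frame mm [0.5 1.1 0.9]
time: 20.0
eef_pos: [0.508, -0.174, 0.1123]
orientation: [0.0, 0.086, 0.996, -0.0]
ft_force: [0.1, 0.1, -2.0]
gripper_width: 0.0338
grasp_force: 60.4
t 20.0 p [ 0.508  -0.174   0.1123] az 80.08 tilt z [ 1.e-04 -1.e-04 -1.e+00] F [ 0.1  0.1 -2. ] w 0.0338 g 60.4
travel now-frame mm [ 0.2  1.  -7.7]
turn z deg 0.08 then-frame mm [ 0.2  1.  -7.7]
```

```bash
python3 -m crank '{"jaw":[0,0,0,0,0,0],"travel":[[0,0.0005,0.002],[0,0,0.002],[0,0,0.002],[0,0,0],[0,0,0],[0,0,0]],"dr":[[0,0,0],[0,0,0],[0,0,0],[0,0,0],[0,0,0],[0,0,0]]}';  python3 go.py
```

```text
time: 20.6
eef_pos: [0.5081, -0.1735, 0.1062]
orientation: [0.0, 0.086, 0.996, -0.0]
ft_force: [-0.1, -0.7, -1.5]
gripper_width: 0.0338
grasp_force: 60.4
t 20.6 p [ 0.5081 -0.1735  0.1062] az 80.08 tilt z [ 1.e-04 -1.e-04 -1.e+00] F [-0.1 -0.7 -1.5] w 0.0338 g 60.4
```

It is sliding over the nut (mouth about 8 mm below the nut's top); carry on to the washer.

```bash
python3 -m crank '{"jaw":[0,0,0,0,0,0],"travel":[[0,0,0.002],[0,0,0.002],[0,0,0.001],[0,0,0],[0,0,0],[0,0,0]],"dr":[[0,0,0],[0,0,0],[0,0,0],[0,0,0],[0,0,0],[0,0,0]]}';  python3 go.py
python3 -m crank '{"jaw":[0,0,0,0,0],"travel":[[0,0,0.001],[0,0,0.001],[0,0,0],[0,0,0],[0,0,0]],"dr":[[0,0,0],[0,0,0],[0,0,0],[0,0,0],[0,0,0]]}';  python3 go.py
```

```text
time: 21.2
eef_pos: [0.508, -0.1735, 0.1013]
orientation: [0.0, 0.087, 0.996, -0.0]
ft_force: [0.4, -0.8, -2.3]
gripper_width: 0.0333
grasp_force: 60.4
t 21.2 p [ 0.508  -0.1735  0.1013] az 80.07 tilt z [ 1.e-04 -1.e-04 -1.e+00] F [ 0.4 -0.8 -2.3] w 0.0333 g 60.4
time: 21.7
eef_pos: [0.5084, -0.1736, 0.1006]
orientation: [0.0, 0.086, 0.996, -0.0]
ft_force: [-3.7, 0.9, 7.7]
gripper_width: 0.0337
grasp_force: 61.1
t 21.7 p [ 0.5084 -0.1736  0.1006] az 80.09 tilt z [ 4.e-04 -3.e-04 -1.e+00] F [-3.7  0.9  7.7] w 0.0337 g 61.1
```

```bash
python3 -m crank '{"jaw":[0,0,0,0,0],"travel":[[0,0,0.0005],[0,0,0],[0,0,0],[0,0,0],[0,0,0]],"dr":[[0,0,0],[0,0,0],[0,0,0],[0,0,0],[0,0,0]]}';  python3 go.py
python3 - <<'E'
from h import *
s=vision.read_camera("side")[:,:,::-1].copy(); cv2.imwrite("pics/v3.png",np.hstack([crop("side",s,340,120,80,100,5),crop("side",s,240,230,140,167,3)[:500,:400]]))
E
```

```text
time: 22.2
eef_pos: [0.5084, -0.1737, 0.1006]
orientation: [0.0, 0.086, 0.996, -0.0]
ft_force: [-4.8, 1.9, 10.7]
gripper_width: 0.0334
grasp_force: 61.5
t 22.2 p [ 0.5084 -0.1737  0.1006] az 80.09 tilt z [ 4.e-04 -3.e-04 -1.e+00] F [-4.8  1.9 10.7] w 0.0334 g 61.5
```

View pics/v3.png

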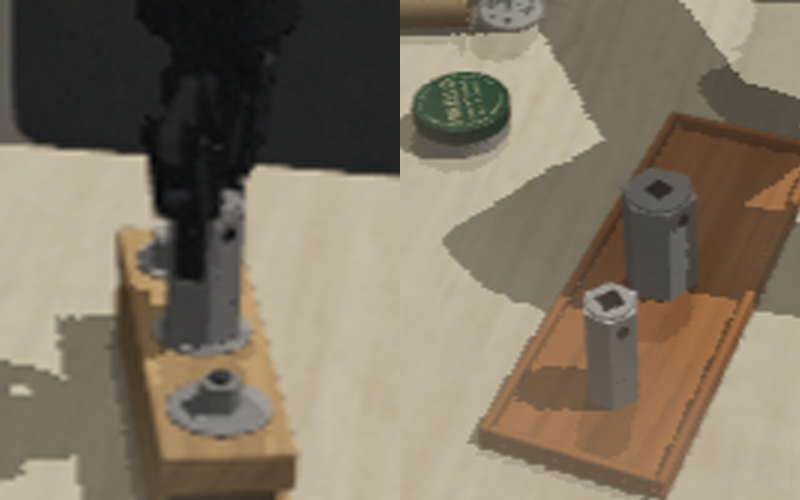

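The socket's mouth sits on the middle washer (crop around 200, 345, which is side pixel 380, 189). The small and large sockets stand upright in the tray. Handing in.

```bash
python3 -c "
from cell import ctrl; print(ctrl.close_job())"
```

```text
the job is handed in; nothing more can be done
None
```

The medium socket fits the middle nut: it is fully home on the washer and still gripped. The small socket was tried first, stopped on top of the nut and is back upright in the tray. The job was handed in after about 22 s, and no verdict was returned.

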